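# Turn over the status flag of the finished part

## Robot

A 6-joint arm with a two-finger parallel gripper is mounted at the origin on a cart in front of the work surface, level with it; the furniture and walls round the work are solid. World frame = base frame: x ahead of the robot, y to its left, z up, the work surface at z = 0. Lengths are in mm, angles in degrees, forces in N, time in s.
With the tool pointing down it reaches from about 350 to 850 mm from the base axis. Payload 8.1 kg.
Tool frame: the origin (TCP) lies at the very end of the fingers, on their centre line; the grasp point (between the pads) lies 19 mm behind it; z points along the fingers, y is the direction in which the jaws open and shut (so a half turn about z gives the same grasp; the last joint's range is limited). The gripper opens to 85 mm and grips with 20 to 120 N. Pads are 22 mm wide; open, the fingers measure 114 mm over their backs; the gripper's body (76 mm by 85 mm) begins 54 mm behind the grasp point. The pads swing forward as they close: fully open they stand 13 mm farther back than shut.
Start: joints at [62.716, 7.471, 85.268, -0, 87.261, -4.893], TCP at [228.536, 554.776, 231.292] pointing down, gripper open.
Joint ranges: [-169.43, 169.43], [-51.17, 129.36], [1.28, 143.12], [-76.62, 256.62], [0, 156.53], [-152.29, 152.29]. Speed limits (degrees/s): [136.94, 136.94, 159.86, 180, 180, 180].

## Interface

Orientations are given as [roll, pitch, yaw] about the fixed x, y, z axes, in that order (R = Rz(yaw) Ry(pitch) Rx(roll)).
In Python, from bench import sensors, viewer, job gives the robot as it stands.
- The arm moves only by the shell command python3 -m pendant 'ROWS' [FORCE]. ROWS is JSON, one flat list of numbers, 5 for each row, row after row: the shift along the world's x, y, z in mm, then the turn about the world's z in rad, then the finger opening in mm, from 0 to 85.4. In form: [x, y, z, twist, hand, x, y, z, twist, hand, ...]. A call has 1 to 12 rows; each row shifts and turns the pose as measured when the row begins; what a row does not reach is not made up. A row lasts 1/12 s, in which the tool goes at most 41.7 mm and 7.16 degrees, less where a joint would pass 70% of its speed; a pose out of reach is approached as far as the arm can. A call with a gripper value outside its range is refused whole. The fingers move at their own pace and stop on an object; FORCE is the grip in N (left out, the last holds). Time passes only in rows, so rows that do not move let the fingers close. It gives the time, the measured TCP pose, the force and the opening at its end, in the units of the state.
- sensors.sense(): the state, without advancing time (a new reading comes with each control period).
- viewer.snapshot(name): name is "scene" or "top" or "wrist"; returns a dict with "frame" (420x560x3 uint8, blue, green, red), "z_map" (420x560 float32, mm along the optical axis (not along the pixel's ray), 0 where there is no reading), "fx", "fy", "cx", "cy" (pixels), "view" (4x4, takes a point from world to camera coordinates). Camera axes: x right, y down, z forward; pixel columns grow to the right and rows downward; lengths in mm; the calibration is good to about 2 mm. A picture is of the moment at which its call begins.
- job.hand_in(): hands the job in, once; it reports no verdict.
The state is a dict: "time": time; "joint_pos": joint angles; "qd": joint speeds; "joint_efforts": joint torques, N m; "tool_pos": TCP position; "tcp_rot": TCP orientation; "ft_force": force on the tool from outside, world axes, zero at the start; "wrist_torque": the same for the moment, N m; "finger_gap": finger opening in mm.
Only numpy, scipy, OpenCV 4.12 (cv2) and the standard library are available. Lean on these libraries where they do the work, as an engineer would, in place of code of your own. Each camera call takes 0.05 s, during which the arm holds its last target.

## Task

The aluminium T-section offcut in the marker rack is finished. With the fingertips alone, pressing and pushing but never gripping the flag, turn over the flag in front of its tray so that it lies fully down on the far pins and shows the face with the round disc. Leave the other two flags as they are, bar face up on the near side, and the three parts where they lie in their trays.

Things in the scene. Friction and masses are not known exactly. Their poses are not given: they have to be found in the camera images.
- rack: Fixed grey marker rack, a board 284 x 312 x 10 mm with three bays 100 mm apart along its y. Origin on the bench under the middle axle; x points from flags to part trays (away from the robot within 0.2 rad), y left along the axles. Rest pins under the flags at x -82 and +82 mm, tops 68 mm above the bench. Axle ears 41.5 mm either side of each bay's middle, 79 mm high, x within 9 mm of the axle.
- flag_left (a joint): Angle of the left-hand (+y of the rack) flag. 0 = level on the near pins (towards the robot), bar face up; 1.57 = straight up; 3.14 = level on the far pins, disc face up; stops at 0 and 3.14. Starts between 0 and 0.25. The hinge is stiff: the flag stays at any angle where it is left, turning it takes 0.02 to 0.05 N m.
- axle_left (a point): Mid-axle of the left-hand (+y of the rack) flag, 70 mm above the bench; frame turns with the flag, equals the rack's axes at joint 0. Aluminium plate 4 mm thick, 74 wide, from the axle to x = -90 mm; a tail 50 mm wide reaches to x = +45 mm: pressing it down raises the flag. At x = -50 mm a dark bar 8 x 50 mm on the +z face, a dark disc 40 mm across on the -z face, both 2 mm high.
- bay_left (a point): Centre of the floor of the left-hand (+y of the rack) part tray, 10 mm above the bench, 138 mm beyond the axle of its flag. The tray is 78 mm (x) by 92 mm inside, with lips 7 mm high.
- flag_middle (a joint): Angle of the middle flag. 0 = level on the near pins (towards the robot), bar face up; 1.57 = straight up; 3.14 = level on the far pins, disc face up; stops at 0 and 3.14. Starts between 0 and 0.25. The hinge is stiff: the flag stays at any angle where it is left, turning it takes 0.02 to 0.05 N m.
- axle_middle (a point): Mid-axle of the middle flag, 70 mm above the bench; frame turns with the flag, equals the rack's axes at joint 0. Aluminium plate 4 mm thick, 74 wide, from the axle to x = -90 mm; a tail 50 mm wide reaches to x = +45 mm: pressing it down raises the flag. At x = -50 mm a dark bar 8 x 50 mm on the +z face, a dark disc 40 mm across on the -z face, both 2 mm high.
- bay_middle (a point): Centre of the floor of the middle part tray, 10 mm above the bench, 138 mm beyond the axle of its flag. The tray is 78 mm (x) by 92 mm inside, with lips 7 mm high.
- flag_right (a joint): Angle of the right-hand (-y of the rack) flag. 0 = level on the near pins (towards the robot), bar face up; 1.57 = straight up; 3.14 = level on the far pins, disc face up; stops at 0 and 3.14. Starts between 0 and 0.25. The hinge is stiff: the flag stays at any angle where it is left, turning it takes 0.02 to 0.05 N m.
- axle_right (a point): Mid-axle of the right-hand (-y of the rack) flag, 70 mm above the bench; frame turns with the flag, equals the rack's axes at joint 0. Aluminium plate 4 mm thick, 74 wide, from the axle to x = -90 mm; a tail 50 mm wide reaches to x = +45 mm: pressing it down raises the flag. At x = -50 mm a dark bar 8 x 50 mm on the +z face, a dark disc 40 mm across on the -z face, both 2 mm high.
- bay_right (a point): Centre of the floor of the right-hand (-y of the rack) part tray, 10 mm above the bench, 138 mm beyond the axle of its flag. The tray is 78 mm (x) by 92 mm inside, with lips 7 mm high.
- profile: The finished part: an offcut of bright aluminium T-section, 50 x 40 mm and 30 mm high, loose in one of the three trays (which one varies). Origin at the centre of its underside.
- block: Loose beech block, 45 x 75 x 28 mm, in another tray. Origin at the centre of its underside. Not to be moved.
- roll: Loose roll of black tape, 68 mm diameter, 18 mm high, in the remaining tray. Origin at the centre of its underside. Not to be moved.
Not all that is in view belongs to the job. Leave any green, pink or red look-alike of the profile alone.

How it is judged (in metres and radians):
At the end, for the whole second after the job is handed in: The flag in front of the tray with the aluminium T-section lies down on the far side (joint above 3.0 rad) and is still, the other two flags are below 0.5 rad, and the three parts lie within 12 mm of where they started, at rest (((horizontal distance between profile and bay_left below 0.04 m and value of joint flag_left above 3 rad and velocity of joint flag_left between -0.05 and 0.05 rad/s and value of joint each of flag_middle, flag_right below 0.5 rad) or (horizontal distance between profile and bay_middle below 0.04 m and value of joint flag_middle above 3 rad and velocity of joint flag_middle between -0.05 and 0.05 rad/s and value of joint each of flag_left, flag_right below 0.5 rad) or (horizontal distance between profile and bay_right below 0.04 m and value of joint flag_right above 3 rad and velocity of joint flag_right between -0.05 and 0.05 rad/s and value of joint each of flag_left, flag_middle below 0.5 rad)) and distance of each of profile, block, roll from where it was at the start of the episode below 0.012 m and linear speed of each of profile, block, roll below 0.02 m/s); the robot touches nothing.
It fails at once if a flag of another bay is turned up beyond 0.6 rad ((not (horizontal distance between profile and bay_left below 0.04 m) and value of joint flag_left above 0.6 rad) or (not (horizontal distance between profile and bay_middle below 0.04 m) and value of joint flag_middle above 0.6 rad) or (not (horizontal distance between profile and bay_right below 0.04 m) and value of joint flag_right above 0.6 rad)).
It fails at once if a part is lifted or shifted by more than 20 mm (distance of any of profile, block, roll from where it was at the start of the episode above 0.02 m).
It fails at once if a flag is gripped: its plate lies between the finger pads ((z of the grasp point in the frame of axle_left between -0.004 and 0.004 m and x of the grasp point in the frame of axle_left between -0.09 and 0.045 m and y of the grasp point in the frame of axle_left between -0.037 and 0.037 m) or (z of the grasp point in the frame of axle_middle between -0.004 and 0.004 m and x of the grasp point in the frame of axle_middle between -0.09 and 0.045 m and y of the grasp point in the frame of axle_middle between -0.037 and 0.037 m) or (z of the grasp point in the frame of axle_right between -0.004 and 0.004 m and x of the grasp point in the frame of axle_right between -0.09 and 0.045 m and y of the grasp point in the frame of axle_right between -0.037 and 0.037 m)).
It also fails if it takes over 42 s, if anything falls off the work surface, if the arm or the gripper's body presses on something with over 40 N, if the wrist force passes 120 N, or if a joint passes its speed limit or range.

## Working session

There is one attempt and no reset: what is moved stays moved. The work goes in short steps, Python scripts to look and compute and a shell command to move; the robot and the scene stay as the last step left them, time stands still between calls to the robot, and variables do not carry over. Pictures are saved under pics/ and viewed, and the job is handed in when it is done.

```bash
mkdir -p pics; ls; python3 - <<'E'
from bench import sensors, viewer
import cv2
print(sensors.sense())
for n in ["scene","top","wrist"]:
    s=viewer.snapshot(n); cv2.imwrite(f"pics/{n}0.png",s["frame"]); print(n,s["fx"],s["cx"],s["cy"],s["view"].round(3).tolist() if hasattr(s["view"],'round') else s["view"])
E
```

```text
pics
{'time': 0.0, 'joint_pos': array([ 6.27151234e+01,  7.51490945e+00,  8.53296560e+01, -3.70632702e-04,
        8.72601637e+01, -4.89346356e+00]), 'qd': array([ 0.0724753 , -0.02058659,  0.03547231, -0.02573172,  0.08042301,
        0.00766975]), 'joint_efforts': array([ 1.06968713e-03, -5.69396603e+01, -5.00550771e+01, -5.96934069e-05,
        1.47410732e-02, -1.22252118e-05]), 'tool_pos': array([228.29472677, 554.28358648, 230.24287669]), 'tcp_rot': array([-1.79895621e+02, -8.56490677e-03,  1.57608597e+02]), 'ft_force': array([-0.28116788, -0.05472856,  0.41217579]), 'wrist_torque': array([-0.02985709,  0.00380836,  0.02527205]), 'finger_gap': 85.29325744277274}
scene 395.418801566974 284.9230365942974 209.41192214637815 [[-0.993, -0.12, -0.011, 553.496], [-0.092, 0.817, -0.57, 14.383], [0.077, -0.564, -0.822, 922.684], [0.0, 0.0, 0.0, 1.0]]
top 473.9736251113797 275.74312274958675 210.50832577475717 [[0.001, -1.0, -0.002, 98.881], [-0.997, -0.001, -0.073, 554.363], [0.073, 0.002, -0.997, 1063.967], [0.0, 0.0, 0.0, 1.0]]
wrist 321.8327811535866 282.590242012005 209.90867876552238 [[0.38, 0.925, -0.002, -599.324], [0.886, -0.364, 0.289, -37.684], [0.267, -0.112, -0.957, 378.787], [0.0, 0.0, 0.0, 1.0]]
```

View pics/top0.png

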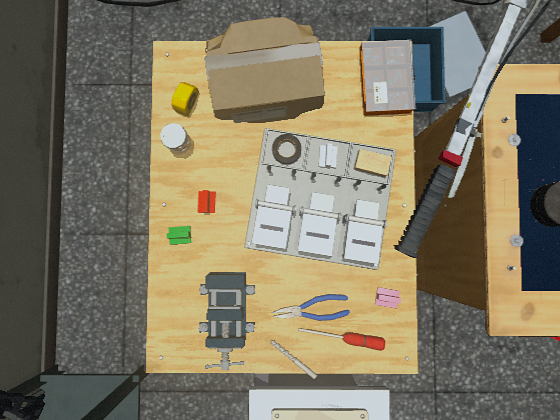

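View pics/scene0.png

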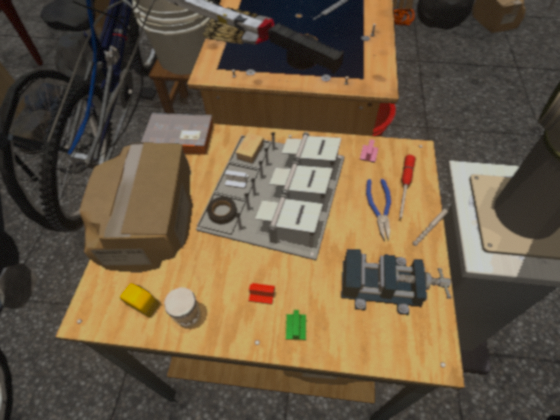

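View pics/wrist0.png

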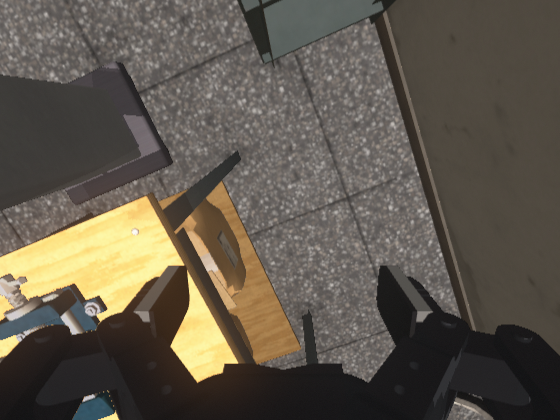

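The top view shows the rack, with the bright T-section in the middle tray at about (328,155). The roll is left at (287,149) and the block right at (373,162). The middle flag's bar is at about (317,239) and its tail at (321,204). I'll measure these with the depth map.

```bash
cat > h.py <<'E'
import numpy as np, cv2
from bench import sensors, viewer
def cloud(s):
    z=s["z_map"]; v,u=np.indices(z.shape)
    c=np.stack([(u-s["cx"])/s["fx"]*z,(v-s["cy"])/s["fy"]*z,z],-1)
    V=np.array(s["view"]); return (c-V[:3,3])@V[:3,:3]
E
python3 - <<'E'
from h import *
s=viewer.snapshot("top"); P=cloud(s); f=s["frame"]
np.save("P0.npy",P); 
cv2.imwrite("pics/top1.png",cv2.resize(f[110:290,225:425],None,fx=4,fy=4,interpolation=cv2.INTER_CUBIC)[:600*2,:][:720])
im=cv2.resize(f[120:280,235:405],(720,600),interpolation=cv2.INTER_CUBIC); cv2.imwrite("pics/top1.png",im)
for n,(u,v) in dict(bench=(330,290),board=(260,200),tray=(345,160),profile=(328,155),roll=(287,136),block=(373,162),plateL=(272,225),plateM=(318,225),plateR=(362,230),tailL=(277,193),tailM=(321,201),tailR=(367,208)).items():
    print(n,P[v,u].round(1))
hsv=cv2.cvtColor(f,cv2.COLOR_BGR2HSV)
m=((hsv[...,2]<110)).astype(np.uint8)
m[:215]=0;m[265:]=0;m[:,:250]=0;m[:,385:]=0
n,l,st,c=cv2.connectedComponentsWithStats(m)
for i in range(1,n):
    if st[i,4]>15: print(st[i],c[i].round(1), np.median(P[l==i],0).round(1))
# planes of plates
for nm,(u0,u1,v0,v1) in dict(L=(262,284,212,246),M=(306,330,218,252),R=(351,376,224,260)).items():
    q=P[v0:v1,u0:u1].reshape(-1,3); q=q[q[:,2]>30]
    A=np.c_[q[:,:2],np.ones(len(q))]; k,*_=np.linalg.lstsq(A,q[:,2],rcond=None); r=q[:,2]-A@k
    print(nm,k.round(3),r.std().round(2),q.mean(0).round(1))
E
```

```text
bench [372.4 -25.6   0.5]
board [579.2 135.7  11.9]
tray [673.2 -61.9   8.9]
profile [679.2 -19.1  38.9]
roll [725.4  73.6  28. ]
block [ 663.3 -121.    38.4]
plateL [518.6 107.2  79.1]
plateM [518.7   7.9  78. ]
plateR [508.  -87.2  77. ]
tailL [589.4  96.5  67.4]
tailM [571.9  -0.   66.1]
tailR [ 556.3 -100.    69.8]
[342 215   5   8  25] [344.1 218.7] [533.3 -52.5  45.2]
[363 241  12   5  31] [369.1 243.3] [ 480.  -102.9   83.1]
L [-5.89000e-01 -2.36000e-01  4.12007e+02] 73.55 [511.  106.   86.1]
M [ -0.297   0.926 223.501] 48.08 [498.2   9.6  84.4]
R [-1.67000e-01  7.74000e-01  2.31462e+02] 31.44 [483.3 -88.1  82.6]
```

View pics/top1.png

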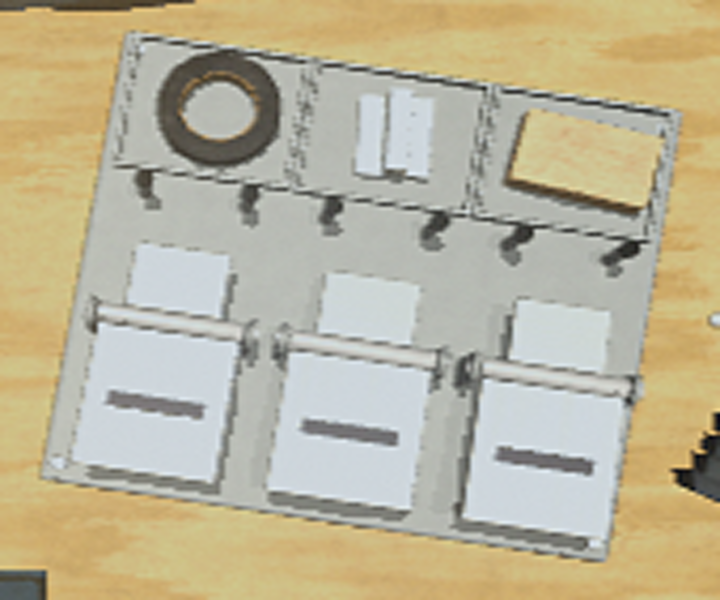

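The crop shows the T-section (bright aluminium, one step up its middle) in the middle tray. All three flags are near level with the bar up. Next I'll get rack yaw, axle and tilt of the middle flag.

```bash
python3 - <<'E'
from h import *
s=viewer.snapshot("top"); P=cloud(s); f=s["frame"]
V=np.array(s["view"]);R=V[:3,:3];C=-R.T@V[:3,3]
def ray(u,v,z):
    d=R.T@np.array([(u-s["cx"])/s["fx"],(v-s["cy"])/s["fy"],1]); return C+d*(z-C[2])/d[2]
cr=[ray(235+a/720*170,120+b/600*160,10) for a,b in [(130,32),(682,112),(605,560),(42,478)]]
FL,FR,NR,NL=cr
print([c.round(1) for c in cr],np.linalg.norm(FL-FR),np.linalg.norm(NL-NR),np.linalg.norm(FL-NL))
y1=(FL-FR)[:2];y2=(NL-NR)[:2];x1=(FL-NL)[:2];x2=(FR-NR)[:2]
print("yaw",[round(float(np.degrees(a)),2) for a in (np.arctan2(-y1[0],y1[1]),np.arctan2(-y2[0],y2[1]),np.arctan2(x1[1],x1[0]),np.arctan2(x2[1],x2[0]))])
g=cv2.cvtColor(f,cv2.COLOR_BGR2GRAY)
for nm,(u0,u1,v0,v1) in dict(L=(258,286,205,240),M=(304,331,215,250),R=(350,378,220,255)).items():
    m=(g[v0:v1,u0:u1]<140).astype(np.uint8); n,l,st,c=cv2.connectedComponentsWithStats(m); i=1+st[1:,4].argmax()
    u,v=c[i]+[u0,v0]; vs,us=np.where(l==i); print(nm,"bar px",u.round(1),v.round(1),st[i],"pos",np.median(P[v0:v1,u0:u1][l==i],0).round(1),ray(u,v,80).round(1))
E
```

```text
[array([747.4, 123. ,  10. ]), array([ 697. , -180.8,   10. ]), array([ 420.3, -134.4,   10. ]), array([469.9, 170.1,  10. ])] 308.0390837757562 308.4909274154064 281.45323661386476
yaw [-9.42, -9.25, -9.62, -9.53]
L bar px 271.4 227.5 [ 3 19 22  8 81] pos [512.2 109.3  82. ] [513.1 108.5  80. ]
M bar px 317.4 234.8 [ 2 17 23  7 82] pos [497.   10.5  83.7] [497.4   9.4  80. ]
R bar px 363.1 242.3 [ 2 19 23  8 87] pos [482.1 -88.   83.6] [481.4 -88.7  80. ]
```

Measured layout:
- Rack yaw is about -9.45°. The middle axle is about (544.5, 1.6, 70), and both the bars and the board corners agree on that.
- The middle flag stands at about 0.2 rad.

Plan: shut the fingers, turn +0.226 rad and go above the tail. Press the tail down, then push the plate over from the near side.

```bash
python3 -m pendant '[21,-34,0,0.06,0,21,-34,0,0.06,0,21,-34,0,0.06,0,21,-34,0,0.046,0,21,-34,0,0,0,21,-34,0,0,0,21,-34,0,0,0,21,-34,0,0,0,21,-34,0,0,0,21,-34,0,0,0,21,-34,0,0,0,21,-34,0,0,0]' 20
```

```text
time: 1.25
tool_pos: [480.7, 133.5, 228.8]
tcp_rot: [-180.0, -0.0, 172.0]
ft_force: [0.2, 0.6, 0.3]
finger_gap: 0.0
```

```bash
python3 -m pendant '[24,-34,0,-0.01,0,24,-34,0,-0.01,0,24,-34,0,0,0,20,-32,-20,0,0,0,0,0,0,0,0,0,0,0,0]'
```

```text
time: 1.75
tool_pos: [574.2, -9.4, 209.6]
tcp_rot: [-179.9, 0.2, 170.3]
ft_force: [0.1, 0.2, 0.9]
finger_gap: -0.1
```

```bash
python3 - <<'E'
from h import *
print(sensors.sense()["tool_pos"])
s=viewer.snapshot("wrist"); cv2.imwrite("pics/w2.png",s["frame"])
E
```

```text
[574.16582007  -9.40214228 209.55600798]
```

View pics/w2.png

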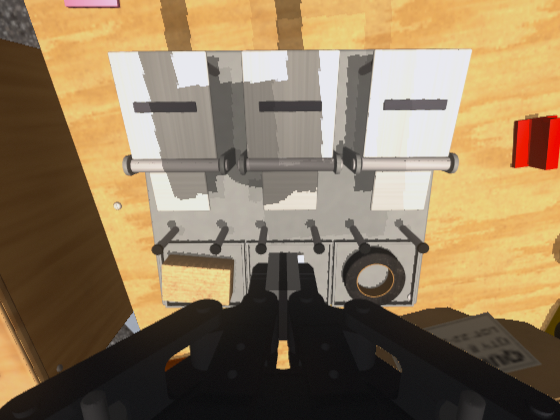

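The wrist view shows the middle axle at about (291,165), with the fingers pointing just beyond the tail. I'll check the axle position with this view.

```bash
python3 - <<'E'
from h import *
s=viewer.snapshot("wrist");V=np.array(s["view"]);R=V[:3,:3];C=-R.T@V[:3,3];P=cloud(s)
def ray(u,v,z):
    d=R.T@np.array([(u-s["cx"])/s["fx"],(v-s["cy"])/s["fy"],1]); return C+d*(z-C[2])/d[2]
for u,v,z in [(291,165,74),(290,106,84),(290,209,64),(127,165,74),(455,166,74)]: print(ray(u,v,z).round(1),P[v,u].round(1))
E
```

```text
[544.8   2.8  74. ] [544.7   2.8  74.2]
[497.    9.5  84. ] [497.    9.5  83.6]
[586.7  -4.7  64. ] [587.1  -4.8  62.9]
[ 521.2 -136.8   74. ] [ 521.1 -136.    75.5]
[569.2 141.9  74. ] [568.  139.6  78.7]
```

Both views agree to within 1 mm: axle (544.7, 2.3), tail end (587, -5). Now I'll descend onto the tail.

```bash
python3 -m pendant '[1,6,-30,0,0,0,0,-35,0,0,0,0,-35,0,0,0,0,-20,0,0,0,0,-10,0,0,0,0,-10,0,0,0,0,-10,0,0,0,0,-6,0,0]'
```

```text
time: 2.52
tool_pos: [576.1, 7.9, 57.8]
tcp_rot: [179.9, 1.0, 171.1]
ft_force: [-0.2, -0.9, 2.1]
finger_gap: 0.0
```

```bash
python3 -m pendant '[0,-4,0,0,0,0,-4,-2,0,0,0,0,-4,0,0,0,0,-4,0,0,0,0,-4,0,0]'; python3 - <<'E'
from h import *
for n in ["scene","top"]:
    s=viewer.snapshot(n); f=s["frame"]
    c=f[110:270,180:360] if n=="scene" else f[110:290,225:425]
    cv2.imwrite(f"pics/{n}3.png",cv2.resize(c,None,fx=3.3,fy=3.3))
E
```

```text
time: 2.93
tool_pos: [580.1, -1.0, 47.4]
tcp_rot: [179.9, 1.5, 171.1]
ft_force: [0.2, 0.1, 1.8]
finger_gap: 0.1
```

View pics/scene3.png

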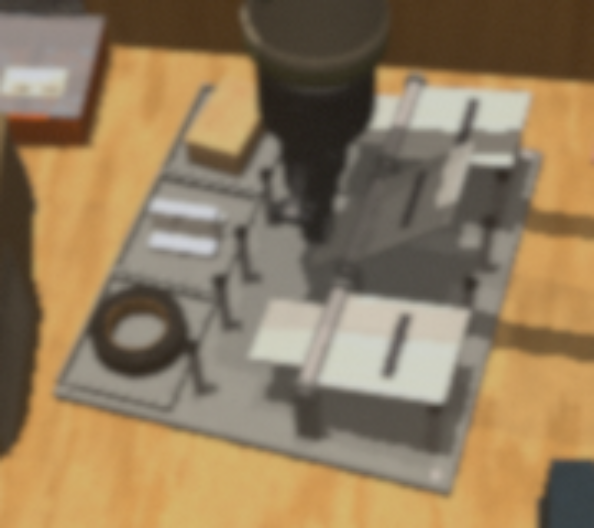

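View pics/top3.png

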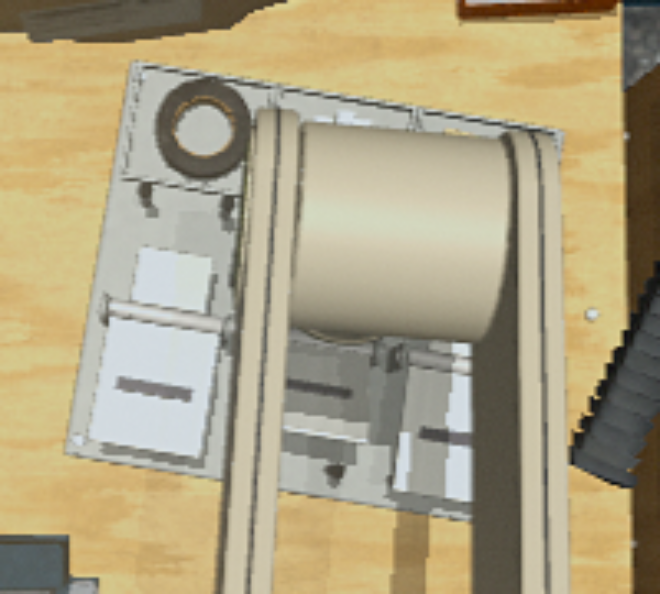

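The scene view shows the middle flag tilted up to about 45° with the finger on its tail. The neighbours and parts are unmoved. I'll press further.

```bash
python3 -m pendant '[-2,0,-5,0,0,-1,0,-5,0,0,0,0,-3,0,0,0,0,0,0,0,0,0,0,0,0]'; python3 - <<'E'
from h import *
s=viewer.snapshot("wrist"); cv2.imwrite("pics/w4.png",s["frame"])
s=viewer.snapshot("scene"); cv2.imwrite("pics/s4.png",cv2.resize(s["frame"][110:270,180:360],None,fx=3.3,fy=3.3))
E
```

```text
time: 3.45
tool_pos: [576.1, -0.8, 32.2]
tcp_rot: [179.9, 1.4, 171.1]
ft_force: [0.3, 1.1, 1.6]
finger_gap: -0.3
```

View pics/w4.png

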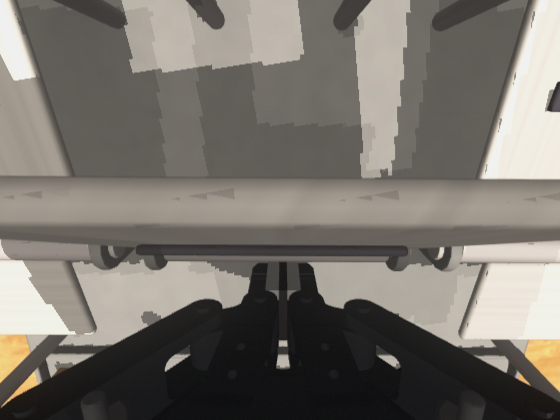

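View pics/s4.png

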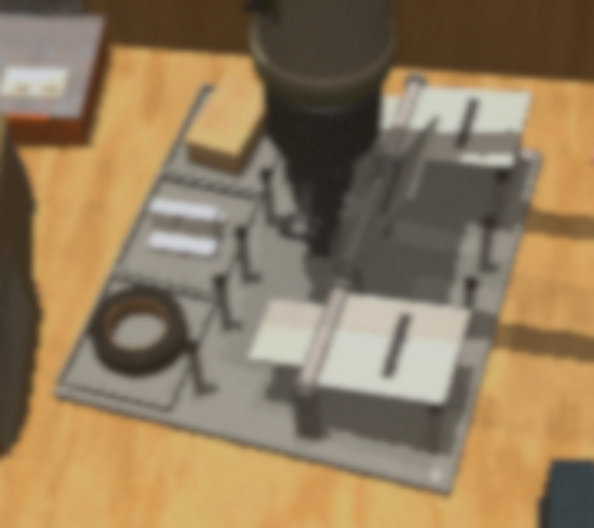

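The wrist view shows the middle plate steep (about 64°), its bar edge at row 250 and its tip edge between rows 180 and 230. Now lift straight up, move to the near side and look.

```bash
python3 -m pendant '[0,0,35,0,0,0,0,38,0,0,0,0,38,0,0,0,0,38,0,0,0,0,20,0,0,0,0,0,0,0,-35,5,0,0,0,-35,5,0,0,0,-28,5,0,0,0,-10,2,0,0,0,0,0,0,0,0]'; python3 - <<'E'
from h import *
s=viewer.snapshot("scene"); cv2.imwrite("pics/s5.png",cv2.resize(s["frame"][110:270,180:360],None,fx=3.3,fy=3.3))
s=viewer.snapshot("wrist"); cv2.imwrite("pics/w5.png",s["frame"])
E
```

```text
time: 4.47
tool_pos: [456.8, 17.3, 198.2]
tcp_rot: [180.0, 0.3, 171.1]
ft_force: [0.4, -0.7, -0.7]
finger_gap: 0.3
```

View pics/s5.png

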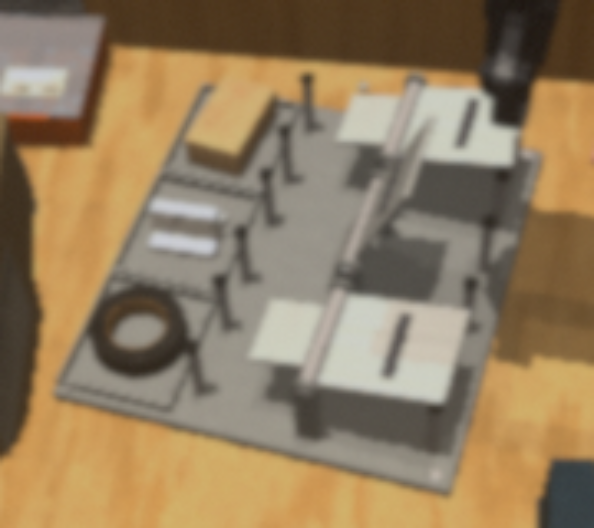

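View pics/w5.png

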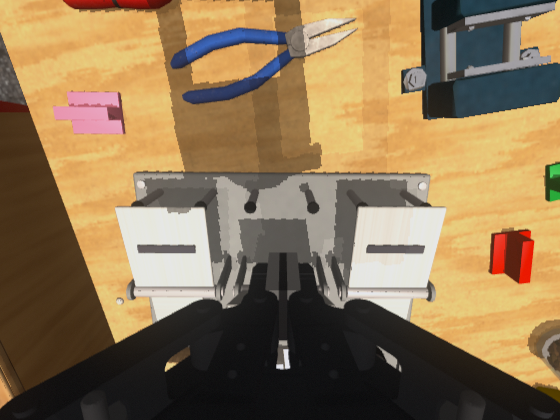

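The scene view shows the middle flag still standing at about 60°, with the neighbours and parts unmoved. The finger is above the near pins and clear of everything. Next I'll descend and push along rack +x.

```bash
python3 -m pendant '[0,0,-30,0,0,0,0,-30,0,0,0,0,-8,0,0,0,0,0,0,0,15,-2,0,0,0,15,-3,0,0,0,10,-2,0,0,0,8,-1,0,0,0,0,0,0,0,0]'
```

```text
time: 5.32
tool_pos: [515.4, 7.1, 133.2]
tcp_rot: [180.0, 0.6, 171.0]
ft_force: [0.3, 0.2, -0.3]
finger_gap: -0.0
```

```bash
python3 -m pendant '[8,-1,-6,0,0,8,-1,-5,0,0,8,-1,0,0,0,8,-1,0,0,0,8,-2,-2,0,0,0,0,0,0,0]'; python3 - <<'E'
from h import *
s=viewer.snapshot("scene"); cv2.imwrite("pics/s6.png",cv2.resize(s["frame"][110:270,180:360],None,fx=3.3,fy=3.3))
E
```

```text
time: 5.82
tool_pos: [560.5, 0.4, 124.8]
tcp_rot: [180.0, 0.8, 171.0]
ft_force: [0.0, -1.2, -0.3]
finger_gap: -0.2
```

View pics/s6.png

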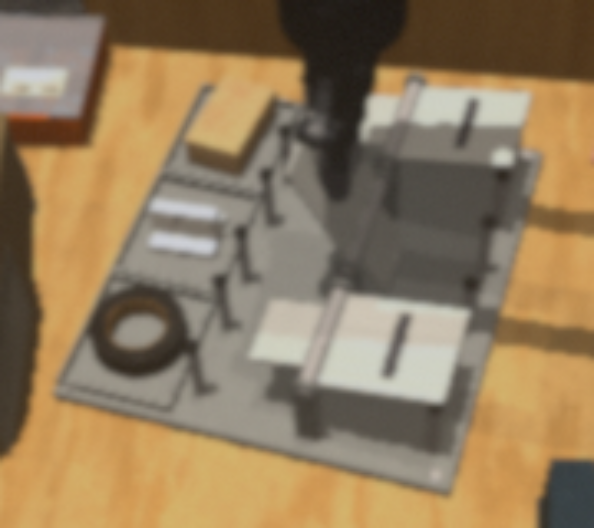

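The flag is past upright, at about 120°, and following the finger. Continue along the arc and down.

```bash
python3 -m pendant '[7,-1,-6,0,0,6,-1,-8,0,0,5,-1,-8,0,0,4,0,-8,0,0,2,0,-8,0,0,0,0,-5,0,0,0,0,0,0,0,0,0,0,0,0]'
```

```text
time: 6.53
tool_pos: [585.1, -2.5, 78.5]
tcp_rot: [180.0, 0.7, 171.0]
ft_force: [0.1, 0.2, 1.0]
finger_gap: 0.2
```

```bash
python3 -m pendant '[0,0,-3,0,0,0,0,-2,0,0,0,0,0,0,0]';python3 -m pendant '[0,0,-2,0,0,0,0,-2,0,0,0,0,0,0,0]'
```

```text
time: 6.78
tool_pos: [585.1, -2.5, 74.3]
tcp_rot: [180.0, 0.8, 171.0]
ft_force: [0.4, 0.1, -0.4]
finger_gap: -0.4
time: 7.03
tool_pos: [585.5, -2.4, 74.8]
tcp_rot: [180.0, 0.8, 171.1]
ft_force: [0.2, -0.5, -0.4]
finger_gap: -0.1
```

```bash
python3 -m pendant '[0,0,-5,0,0,0,0,-5,0,0,0,0,-5,0,0]'
```

```text
time: 7.28
tool_pos: [586.6, -2.5, 73.3]
tcp_rot: [-180.0, 0.9, 171.1]
ft_force: [-28.5, 0.4, 47.6]
finger_gap: -0.3
```

Contact is firm at z = 73.3, where the stop should be (disc top at 74). Lift off and check.

```bash
python3 -m pendant '[0,0,10,0,0,0,0,30,0,0,0,0,38,0,0,0,0,38,0,0,-25,30,10,0,0,-25,35,0,0,0,-25,35,0,0,0,-25,35,0,0,0,-25,35,0,0,0,-25,35,0,0,0,0,0,0,0,0,0,0,0,0,0]'; python3 - <<'E'
from h import *
s=viewer.snapshot("top"); f=s["frame"]; P=cloud(s)
cv2.imwrite("pics/top7.png",cv2.resize(f[120:280,235:405],(720,600),interpolation=cv2.INTER_CUBIC))
P0=np.load("P0.npy")
O=np.array([544.7,2.3]);x=np.array([.986,-.164]);y=np.array([.164,.986])
for nm,dy in (("L",100),("M",0),("R",-100)):
    for lab,Q in (("before",P0),("now",P)):
        q=Q.reshape(-1,3); q=q[np.isfinite(q).all(1)]; a=(q[:,:2]-O)@x; b=(q[:,:2]-O)@y-dy
        o=[]
        for lo,hi in ((-85,-60),(-40,-15),(15,30),(65,85)):
            m=(abs(b)<22)&(a>lo)&(a<hi); o.append((int(m.sum()),np.median(q[m,2]).round(1) if m.any() else None))
        m=(a>60)&(a<88)&(abs(b)<22)&(q[:,2]>55)
        t=(a>95)&(a<180)&(abs(b)<46)&(q[:,2]>20)&(q[:,2]<60)
        print(nm,lab,o,"part",q[t].mean(0).round(1))
E
```

```text
time: 8.28
tool_pos: [433.5, 203.8, 207.3]
tcp_rot: [179.7, 1.5, 170.9]
ft_force: [0.2, -0.6, 0.5]
finger_gap: -0.1
L before [(1153, np.float64(1101.9)), (230, np.float64(76.9)), (135, np.float64(68.8)), (164, np.float64(10.0))] part [696.6  75.9  27.7]
L now [(1159, np.float64(1101.9)), (231, np.float64(76.6)), (133, np.float64(68.9)), (162, np.float64(10.0))] part [697.1  75.9  27.6]
M before [(243, np.float64(86.9)), (230, np.float64(78.0)), (132, np.float64(68.1)), (162, np.float64(10.1))] part [679.6 -20.   37.4]
M now [(205, np.float64(10.6)), (231, np.float64(72.2)), (135, np.float64(72.1)), (180, np.float64(72.5))] part [681.1 -19.5  36.6]
R before [(241, np.float64(86.4)), (233, np.float64(77.8)), (147, np.float64(67.8)), (162, np.float64(9.8))] part [ 662.7 -120.1   37. ]
R now [(239, np.float64(86.4)), (231, np.float64(77.8)), (148, np.float64(67.6)), (163, np.float64(10.1))] part [ 662.8 -120.2   37.1]
```

View pics/top7.png

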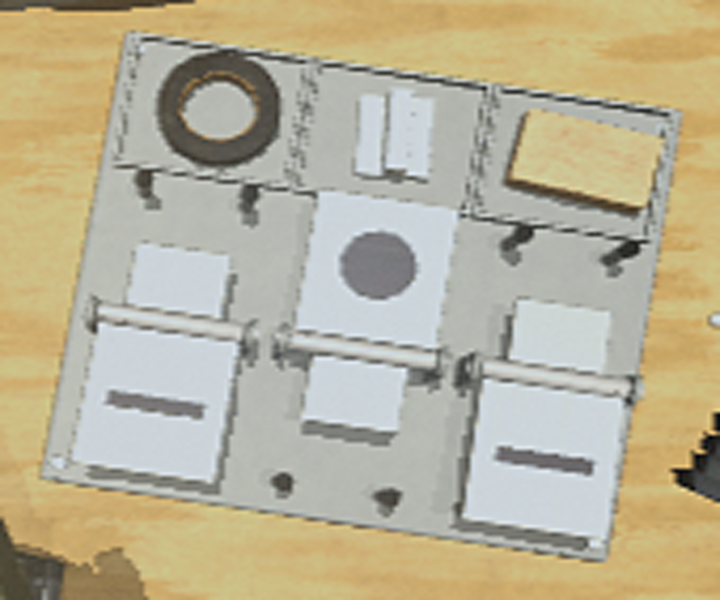

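The middle flag now shows its disc (crop pixel (378,265)). Its heights are 72.1 to 72.5 mm along the whole plate and tail, so it is level on the far pins. The other flags' depth readings and the part positions match those from before. The arm is clear, with forces near zero.

```bash
python3 - <<'E'
from bench import sensors, job
s=sensors.sense(); print(s["qd"].round(2), s["ft_force"].round(1))
print(job.hand_in())
E
```

```text
[-2.67  1.08 -0.82 -0.45  0.06 -0.99] [-0.7  0.9 -0.6]
the job is handed in; nothing more can be done
None
```

I turned over the middle flag, the one in front of the tray with the aluminium T-section, and handed the job in at about 8.3 s. With the fingers shut I pressed its tail down, pushed the raised plate over from the near side, then pressed it onto the far pins.

Last checks:
- **Middle flag:** the top picture shows the disc face up. Heights along the plate and tail are 72.1–72.5 mm against 72 mm expected, so it lies level on the far pins.
- **Other two flags:** bar face up, and their heights are unchanged to within about 0.3 mm.
- **Parts:** the measured centres of the block and the roll shifted by 0.5 mm or less. The T-section's shifted by 1.6 mm, and all three look unmoved in the picture.
- **Force:** the final press reached about 55 N at the wrist for a moment, under the 120 N limit.

Two things did not go exactly as planned. The arm overshot some shifts by 10 mm or more; I corrected these, and they did no harm. At hand-in it was still settling, with joint speeds of up to 2.7°/s, but it was clear of the rack and the force readings were near zero.

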